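Third hand at the roundness tester: hold a valve body against the sprung fence

ROBOT

A 7-joint arm with a two-finger parallel gripper is mounted at the origin on the work surface. World frame = base frame: x ahead of the robot, y to its left, z up, the work surface at z = 0. Lengths are in m, angles in rad, forces in N, time in s.
With the tool pointing down it reaches from about 0.4 to 0.875 m from the base axis. Payload 6.5 kg.
Tool frame: the origin (TCP) lies midway between the tips of the shut fingers; the grasp point (between the pads) lies 19 mm behind it; z points along the fingers, y is the direction in which the jaws open and shut (so a half turn about z gives the same grasp; the last joint's range is limited). The gripper opens to 88 mm and grips with 3 to 60 N. Pads are 18 mm wide; open, the fingers measure 123 mm over their backs; the gripper's body (75 mm by 187 mm) begins 45 mm behind the grasp point.
Start: joints at [-1.333, 0.536, -0.004, 1.538, 0.003, 1.067, -0.071], TCP at [0.194, 0.62, 0.205] pointing down, gripper open.
Joint ranges: [-2.7, 2.7], [-0.37, 2.16], [-1.27, 1.26], [0.24, 2.4], [-1.31, 4.45], [0.19, 1.91], [-2.76, 2.76]. Speed limits (rad/s): [2.39, 2.39, 3.14, 3.14, 3.14, 3.14, 3.14].

INTERFACE

Orientations are given as a unit quaternion [x, y, z, w].
In Python, from cell import sensors, vision, arm, spotter gives the robot as it stands.
- The arm moves only by the tool send_rows, never from a script. Its argument "steps" is a list of rows, each a list of 6 numbers: the shift along the tool's x, y, z in mm, then the turn, a rotation vector about the tool's x, y, z in rad. A call has 1 to 10 rows; each row shifts and turns the commanded pose from where the row before left it, along the tool's axes as they then stand; what a row does not reach is not made up. A row lasts 1/8 s, in which the tool goes at most 62.5 mm and 10.7 degrees, less where a joint would pass 70% of its speed; a pose out of reach is approached as far as the arm can. A call with a gripper value outside its range is refused whole. "fingers" is the opening, from 0 (shut) to 1 (fully open), set as the call begins (left out, the last holds). The fingers move at their own pace and stop on an object; the grip force is fixed at half the most. Time passes only in rows, so rows that do not move let the fingers close. It gives the time, the measured TCP pose, the force and the opening at its end, in the units of the state.
- sensors.get_obs(): the state, without advancing time (a new reading comes with each control period).
- vision.capture(name): name is "scene" or "top" or "wrist"; returns a dict with "img" (384x512x3 uint8, blue, green, red), "range_z" (384x512 float32, m along the optical axis (not along the pixel's ray), 0 where there is no reading), "fx", "fy", "cx", "cy" (pixels), "dist_coeffs" ([k1, k2, p1, p2, k3] as OpenCV has them; the pictures are not rectified), "camera_from_world" (4x4, takes a point from world to camera coordinates). Camera axes: x right, y down, z forward; pixel columns grow to the right and rows downward; lengths in m; the calibration is good to about 2 mm. A picture is of the moment at which its call begins.
- arm.finish_job(): hands the job in, once; it reports no verdict.
Trained networks look in a picture, given as the dict that the camera call returned (one of the last four; its "shot" number tells which), for a name from the list of things; names that differ only in an ending like _2 or _b are one class to them, and where a whole thing is asked for, a point or a joint stands for the part that bears it (a point fixed in the world has none). Each returns a list of dicts, best first, with "confidence" (0 to 1); they miss things now and then, are a little off and sometimes report something else, mostly with a low value. They report only what shows in the picture. A call takes as long as a camera call. They do not tell look-alikes from the thing itself.
- spotter.find_in(picture, name): "point" ([x, y, z] in m, in the coordinates of the camera as it stood for that picture, good to about 4 mm: the middle of the surface that is visible of it).
- spotter.landmark_of(picture, name): "point" ([x, y, z] in m, in the coordinates of the camera as it stood for that picture, good to about 4 mm: a listed point, or the origin of a listed thing).
The state is a dict: "time": time; "joint_positions": joint angles; "joint_vel": joint speeds; "tau": joint torques, N m; "position": TCP position; "tcp_rot": TCP orientation; "ft_force": force on the tool from outside, world axes, zero at the start; "moment": the same for the moment, N m; "opening": finger opening in m.
Only numpy, scipy, OpenCV 4.12 (cv2) and the standard library are available. Lean on these libraries where they do the work, as an engineer would, in place of code of your own. Each camera call takes 0.05 s, during which the arm holds its last target.

TASK

Take the bare steel valve body (not the brass one) from the blue mat and set it down flat on the aluminium stage plate, centred between the two low side stops, its round spigot pointing straight away from the grey sprung fence and its flat face still a little clear of it. Then slide it along the plate against the fence until the yellow pointer stands in the green zone (a steady 9 newtons or so, never as far as the red), and finish while still holding it pressed there, flat on the plate, so that a colleague can tighten the clamp screws. Leave everything else where it stands.

Things in the scene. Friction and masses are not known exactly. Their poses are not given: they have to be found in the camera images.
- valve_center (a point): Bare steel valve body, 0.5 to 0.8 kg: upright block 44 x 44 mm, 60 mm tall, with a level round spigot (32 mm diameter, 34 mm long, at half height) on its -x face. This point: centre of the block, 30 mm above its underside. +x points out of the flat face opposite the spigot (the face for the fence); y across the plain side faces, 44 mm apart, to grip from above. z up.
- fixture: Fixed fixture with an aluminium stage plate 220 (x) by 130 (y) mm, 12 mm thick. Origin: centre of its underside, on the table. +x is the way to push, towards the fence. Place and yaw (up to 0.3 rad) change; it can be left or right of the mat. A black spring housing, its top 57 mm above the origin, stands at x = 64 to 110 mm.
- stage (a point): Point on the plate's top, on the middle line of the lane, 45 mm before the fixture's origin (x = -45, y = 0, z = 12 mm there; same axes). Two dark side stops, 7 mm tall, run along the lane from x = -80 to +20 mm of the fixture, inner faces at y = -28 and +28 mm (6 mm free each side of the block). Brass-headed screws outside them reach y = 61 mm either way, 12 mm above the plate.
- fence_face (a point): Centre of the front face of the grey sprung fence, a pad 50 mm wide (y) and 40 mm tall, from 1.5 to 41.5 mm above the plate; untouched it is at x = +20 mm in the fixture's frame, 33.5 mm above the origin. It moves with the fence; its axes are the fixture's axes.
- fence (a joint): How far the fence is pushed back along the fixture's +x, in m: 0 untouched, hard stop at 0.034. A plain spring of 500 N/m without preload pushes back (9 N at 0.018). The yellow pointer that moves with it reads on the housing's top: green zone 0.012 to 0.024 (6 to 12 N), red zone from 0.030.
- mat: Fixed blue parts mat, 190 x 280 mm, 6 mm thick, on which both valve bodies stand upright 130 to 170 mm apart; origin at the centre of its underside.
- brass_valve_center (a point): Brass valve body of the same shape, a bystander: centre of its block, half-way up.
- ring_gauge_mid (a point): Bystander: steel ring gauge, 68 mm diameter, 22 mm tall, lying flat near the far edge of the table; its centre.
- bottle_mid (a point): Bystander: translucent whitish plastic bottle with blue cap, 52 mm diameter, 130 mm tall, near the far edge; centre, half-way up.
- weight: Bystander: brass knobbed weight, 50 mm diameter, 54 mm tall, near the far edge; centre of its underside.
- wrench: Bystander: steel wrench 160 mm long, lying on the right of the table; origin on its underside.
- screwdriver: Bystander: orange screwdriver lying on the left of the table; origin on its underside.
- cup_mid (a point): Bystander: white cup, 72 mm diameter, 75 mm tall, on the right of the table; centre, half-way up.
- valve_spigot (a point): Middle of the free end face of the steel valve body's spigot: 56 mm from the block's centre along the body's -x, at the same height.
Mind the look-alikes: they are no part of the job. Leave any pink, purple or turquoise look-alike of the part that bears valve_center alone.

How it is judged:
By the outcome, as a careful person would: the job done as asked, in the order asked, and still so for the second after the job is handed in, while the arm keeps its last pose, push and grip.
It also fails if it takes over 51 s, if anything falls off the work surface, if the arm or the gripper's body presses on something with over 40 N, if the wrist force passes 120 N, or if a joint passes its speed limit or range.

## Working session

There is one attempt and no reset: what is moved stays moved. The work goes in short steps, Python scripts to look and compute and a tool call to move; the robot and the scene stay as the last step left them, time stands still between calls to the robot, and variables do not carry over. Pictures are saved under pics/ and viewed, and the job is handed in when it is done.

Besides the shell and the picture viewer there is one more tool, called after "Emit:" by a JSON object that holds its "fn" and its "kwargs", one argument or row to a line. send_rows: Moves the arm, as the interface text tells. Its arguments: {"type":"object","properties":{"steps":{"type":"array"},"fingers":{"type":"number"}},"required":["steps"]}

```bash
mkdir -p pics; ls; cat > h.py <<'E'
import numpy as np, cv2
from cell import sensors, vision, arm, spotter
from scipy.spatial.transform import Rotation as R
def w(p,pt):
    T=np.linalg.inv(np.array(p["camera_from_world"])); return (T@np.r_[pt,1])[:3]
def proj(p,P):
    T=np.array(p["camera_from_world"]); K=np.array([[p["fx"],0,p["cx"]],[0,p["fy"],p["cy"]],[0,0,1]])
    a,_=cv2.projectPoints(np.array(P,float).reshape(-1,3),cv2.Rodrigues(T[:3,:3])[0],T[:3,3],K,np.array(p["dist_coeffs"],float)); return a.reshape(-1,2)
def cloud(p):
    K=np.array([[p["fx"],0,p["cx"]],[0,p["fy"],p["cy"]],[0,0,1]]); z=p["range_z"]; h,wd=z.shape
    u,v=np.meshgrid(np.arange(wd),np.arange(h)); q=cv2.undistortPoints(np.stack([u,v],-1).reshape(-1,1,2).astype(np.float64),K,np.array(p["dist_coeffs"],float)).reshape(h,wd,2)
    P=np.dstack([q[...,0]*z,q[...,1]*z,z]); T=np.linalg.inv(np.array(p["camera_from_world"])); W=P@T[:3,:3].T+T[:3,3]; W[z<=0]=np.nan; return W
E
python3 - <<'E'
from h import *
o=sensors.get_obs(); print({k:np.round(v,3) for k,v in o.items()})
for n in ["top","scene"]:
    p=vision.capture(n); cv2.imwrite(f"pics/{n}0.png",p["img"])
    for t in ["valve_center","brass_valve_center","valve_spigot","stage","fence_face","fixture","mat"]:
        for d in spotter.landmark_of(p,t)[:4]: 
            W=w(p,d["point"]); print(n,t,round(d["confidence"],2),W.round(4),proj(p,W)[0].round(0))
E
```

```text
pics
{'time': np.float64(0.0), 'joint_positions': array([-1.333,  0.537, -0.004,  1.539,  0.003,  1.067, -0.071]), 'joint_vel': array([-0.   ,  0.001,  0.001,  0.002, -0.001,  0.001, -0.001]), 'tau': array([-0.0000e+00, -5.7101e+01,  9.9100e-01, -2.5159e+01, -5.6000e-02,
        1.8000e-02,  0.0000e+00]), 'position': array([0.194, 0.62 , 0.204]), 'tcp_rot': array([ 0.151,  0.988, -0.001, -0.   ]), 'ft_force': array([-0.34 , -0.219, -0.508]), 'moment': array([ 0.022, -0.044,  0.073]), 'opening': np.float64(0.088)}
top valve_center 0.8 [ 0.334  -0.2996  0.0296] [337. 264.]
top valve_center 0.74 [0.6532 0.0482 0.0266] [237. 171.]
top valve_center 0.71 [ 0.5657 -0.1328  0.0424] [289. 196.]
top valve_center 0.65 [ 0.356  -0.0308  0.0311] [258. 257.]
top brass_valve_center 0.84 [ 0.5418 -0.2832  0.037 ] [332. 203.]
top valve_spigot 0.85 [ 0.5176 -0.1597  0.0344] [296. 210.]
top valve_spigot 0.82 [ 0.4933 -0.0149  0.0325] [254. 217.]
top valve_spigot 0.81 [0.6187 0.0085 0.0243] [248. 181.]
top valve_spigot 0.73 [ 0.3075 -0.2511  0.0324] [323. 272.]
top stage 0.71 [0.5236 0.2064 0.013 ] [191
[... 387 characters left out ...]
200.]
scene valve_center 0.68 [ 0.3522 -0.0248  0.0255] [257. 157.]
scene brass_valve_center 0.87 [ 0.5408 -0.2818  0.0325] [165. 185.]
scene valve_spigot 0.96 [ 0.5011 -0.0097  0.0332] [251. 191.]
scene valve_spigot 0.84 [ 0.3065 -0.2477  0.0289] [197. 134.]
scene valve_spigot 0.8 [ 0.5112 -0.157   0.0358] [205. 184.]
scene valve_spigot 0.67 [0.6212 0.0099 0.0318] [247. 224.]
scene stage 0.79 [0.5212 0.2056 0.0055] [315. 215.]
scene stage 0.38 [ 0.4932 -0.5156  0.0334] [102. 159.]
scene fence_face 0.53 [0.5863 0.1965 0.0328] [310. 227.]
scene fixture 0.91 [0.5657 0.1957 0.0018] [310. 227.]
scene mat 0.64 [ 0.5463 -0.1994 -0.0024] [190. 197.]
scene mat 0.54 [0.7646 0.1288 0.0662] [276. 269.]
```

View pics/top0.png

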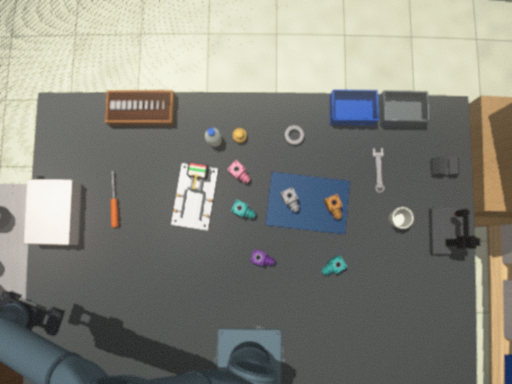

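View pics/scene0.png

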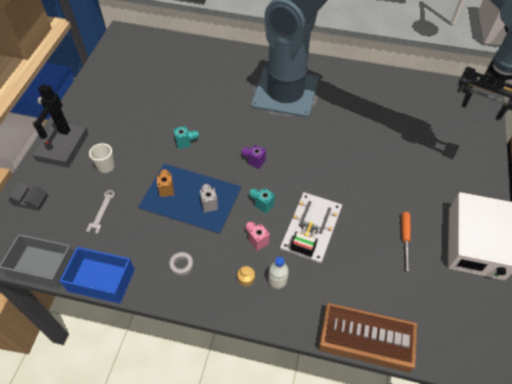

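```bash
python3 - <<'E'
from h import *
p=vision.capture("top"); cv2.imwrite("pics/topcrop.png",cv2.resize(p["img"][150:290,150:350],None,fx=4,fy=4,interpolation=cv2.INTER_CUBIC))
W=cloud(p); np.savez("top.npz",W=W,img=p["img"])
# steel block top: z ~ .066 near (0.566,-0.131)
for nm,c,z0,z1 in [("steel",(.566,-.131),.061,.072),("spig",(.51,-.16),.045,.056),("housing",(.65,.18),.052,.064),("plate",(.56,.2),.008,.017)]:
    m=(abs(W[...,2]-(z0+z1)/2)<(z1-z0)/2)&(np.hypot(W[...,0]-c[0],W[...,1]-c[1])<(.05 if nm in("steel","spig") else .15))
    q=W[m]; 
    if len(q)<4: print(nm,len(q)); continue
    r=cv2.minAreaRect((q[:,:2]*1000).astype(np.float32)); print(nm,len(q),q.mean(0).round(4),np.median(q[:,2]).round(4),r)
E
```

```text
steel 144 [ 0.5675 -0.1308  0.0668] 0.0667 ((567.6077270507812, -131.9774932861328), (43.603153228759766, 43.56327819824219), 29.686412811279297)
spig 57 [ 0.5346 -0.1504  0.0505] 0.0501 ((534.2008666992188, -150.36813354492188), (35.568565368652344, 27.280853271484375), 19.071943283081055)
housing 394 [0.6527 0.1405 0.0589] 0.0594 ((655.0228881835938, 141.41600036621094), (154.586669921875, 192.24224853515625), 36.31123733520508)
plate 1417 [0.5518 0.198  0.0125] 0.0126 ((565.5697631835938, 203.2656707763672), (272.4537048339844, 280.5433654785156), 25.11280059814453)
```

View crop.

View pics/topcrop.png

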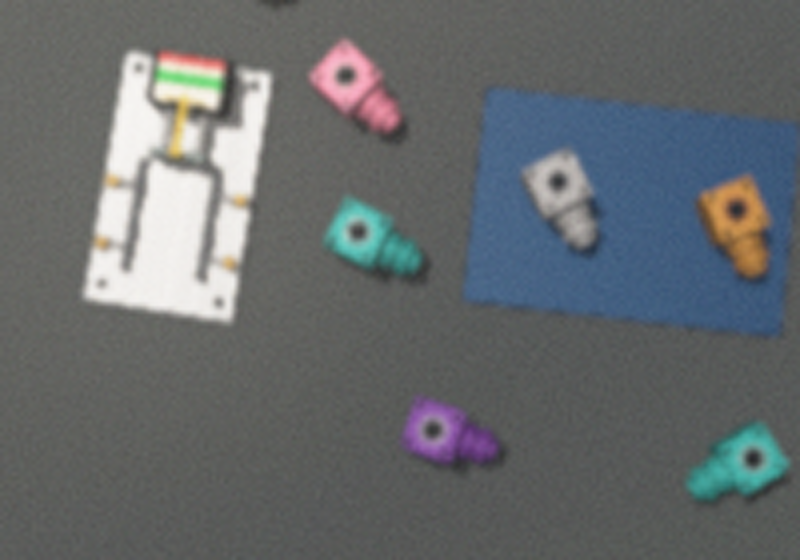

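```bash
python3 - <<'E'
from h import *
d=np.load("top.npz");W=d["W"];img=d["img"].astype(int)
# plate fit: bright, z 8..17mm
c=np.array([.565,.199])
m=(W[...,2]>.007)&(W[...,2]<.02)&(np.hypot(W[...,0]-c[0],W[...,1]-c[1])<.14)&(img.min(-1)>150)
n,l,s,_=cv2.connectedComponentsWithStats(m.astype(np.uint8)); k=1+np.argmax(s[1:,4]); 
q=W[m&(W[...,1]>.12)]; r=cv2.minAreaRect((q[:,:2]*1000).astype(np.float32)); print(len(q),r)
c=np.array([.5675,-.131])
m=(W[...,2]>.06)&(W[...,2]<.075)&(np.hypot(W[...,0]-c[0],W[...,1]-c[1])<.05)
hm=m
q=W[(W[...,2]>.05)&(W[...,2]<.064)&(np.hypot(W[...,0]-.65,W[...,1]-.18)<.06)&(W[...,1]>.14)]; print(len(q),cv2.minAreaRect((q[:,:2]*1000).astype(np.float32)),q.mean(0))
# silver valve incl. spigot mask for direction
m=(W[...,2]>.02)&(W[...,2]<.075)&(np.hypot(W[...,0]-.55,W[...,1]+.14)<.075); q=W[m];print(len(q),q.mean(0))
m=(W[...,2]>.045)&(W[...,2]<.053)&(np.hypot(W[...,0]-.53,W[...,1]+.15)<.05); q=W[m];print(q.round(3)[:,:3].tolist()[::3])
E
```

```text
1453 ((565.7463989257812, 197.48583984375), (132.2908935546875, 219.8700714111328), 81.44844818115234)
250 ((633.99853515625, 186.53903198242188), (70.23344421386719, 84.02081298828125), 81.92046356201172) [0.64923125 0.18345238 0.05829824]
270 [ 0.55653305 -0.1363453   0.05945082]
[[0.557, -0.113, 0.05], [0.551, -0.158, 0.049], [0.544, -0.12, 0.047], [0.544, -0.161, 0.046], [0.54, -0.147, 0.052], [0.537, -0.158, 0.049], [0.534, -0.154, 0.049], [0.534, -0.165, 0.045], [0.527, -0.144, 0.046], [0.527, -0.154, 0.048], [0.523, -0.151, 0.053], [0.52, -0.141, 0.046], [0.52, -0.154, 0.05], [0.517, -0.155, 0.046]]
```

Candidates in the top view are the grey valve on the mat (289,197), brass (334,206), pink (238,171), turquoise (243,209) and (336,265), and purple (262,258). The crop confirms that the bare steel one is the grey valve on the mat. I'll pass over the fixture first for a close look.

Emit:
{"fn": "send_rows", "kwargs": {
  "steps": [
    [-38,-31,-10,0,0,0],
    [-38,-31,-10,0,0,0],
    [-38,-31,-10,0,0,0],
    [-38,-31,-10,0,0,0],
    [-38,-31,-10,0,0,0],
    [-38,-31,-10,0,0,0],
    [-38,-31,-10,0,0,0],
    [-38,-31,-10,0,0,0],
    [-38,-31,-10,0,0,0],
    [-38,-31,-10,0,0,0]
  ],
  "fingers": 1
}}

```text
time: 2.1
position: [0.4651, 0.2094, 0.3059]
tcp_rot: [0.151, 0.988, 0.0, 0.0]
ft_force: [1.1, 0.2, 0.4]
opening: 0.0879
```

```bash
python3 - <<'E'
from h import *
o=sensors.get_obs(); print(o["time"],o["position"],o["tcp_rot"],o["joint_positions"].round(2) if hasattr(o["joint_positions"],"round") else o["joint_positions"])
p=vision.capture("wrist"); cv2.imwrite("pics/w1.png",p["img"]); W=cloud(p); np.savez("w1.npz",W=W,img=p["img"])
for t in ["valve_center","stage","fence_face","fixture"]:
    for d in spotter.landmark_of(p,t)[:2]:
        q=w(p,d["point"]); print(t,round(d["confidence"],2),q.round(4),proj(p,q)[0].round(0))
print(np.linalg.inv(p["camera_from_world"]).round(3))
E
```

```text
2.1 [0.46506091 0.20938713 0.30585854] [1.51258525e-01 9.88494164e-01 2.95506460e-04 2.44175946e-04] [-0.69  0.19  0.21  1.79 -0.04  1.16  0.8 ]
valve_center 0.93 [ 0.5682 -0.1321  0.0343] [ 69. 281.]
valve_center 0.85 [0.5253 0.0366 0.0278] [157. 226.]
stage 0.88 [0.5169 0.2031 0.0118] [264. 185.]
fence_face 0.92 [0.5817 0.1979 0.0306] [273. 230.]
fixture 0.87 [ 0.5642  0.1949 -0.0025] [267. 213.]
[[ 0.298  0.921  0.251  0.401]
 [ 0.954 -0.288 -0.078  0.229]
 [ 0.001  0.263 -0.965  0.484]
 [ 0.     0.     0.     1.   ]]
```

View pics/w1.png

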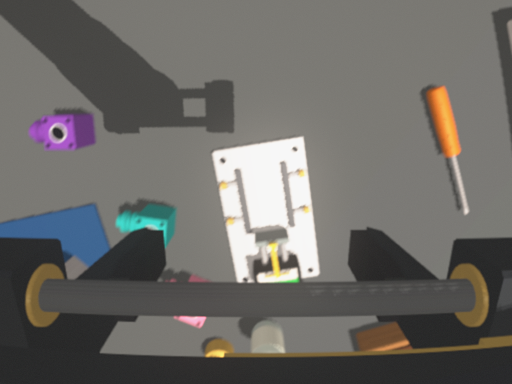

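```bash
cat > fit.py <<'E'
from h import *
d=np.load("w1.npz");W=d["W"];img=d["img"].astype(int)
m=(W[...,2]>.006)&(W[...,2]<.018)&(img.min(-1)>170)&(np.hypot(W[...,0]-.565,W[...,1]-.199)<.14)
q=W[m]; print(len(q),np.median(q[:,2]))
yaw=-.149; c=np.array([.565,.198])
for it in range(3):
    e=np.array([np.cos(yaw),np.sin(yaw)]); f=np.array([-e[1],e[0]])
    a=(q[:,:2]-c)@e; b=(q[:,:2]-c)@f
    # side edges by bins along a
    B=np.arange(-.1,.02,.006); L=[];Rr=[];X=[]
    for x in B:
        s=(a>=x)&(a<x+.006)
        if s.sum()>10: X.append(x+.003);L.append(b[s].max());Rr.append(b[s].min())
    pl=np.polyfit(X,L,1);pr=np.polyfit(X,Rr,1); print("slopes",pl,pr,"width",np.median(np.array(L)-Rr),"back",np.percentile(a,.3),"front",a.max())
    sl=(pl[0]+pr[0])/2; mid=(pl[1]+pr[1])/2
    back=np.median([a[(b>y)&(b<y+.006)].min() for y in np.arange(-.05,.05,.006)])
    c=c+f*mid+e*(back+.11); yaw+=np.arctan(sl); print(c,yaw)
e=np.array([np.cos(yaw),np.sin(yaw)]);print("stage",c-.045*e)
E
python3 fit.py
```

```text
8609 0.010380215627709133
slopes [0.00227335 0.06378592] [ 0.02475767 -0.06371467] width 0.1290095261506112 back -0.10876747020714721 front 0.10920522100084419
[0.56604997 0.19787841] -0.13548531169423836
slopes [-0.01112812  0.06381018] [ 0.00035205 -0.06351913] width 0.12901656448250037 back -0.10978979785804853 front 0.10900094294304197
[0.56616032 0.19801024] -0.14087329532178167
slopes [-0.00684528  0.06361893] [ 0.02458246 -0.06233484] width 0.12905282448378516 back -0.10987528283129788 front 0.10857285813076596
[0.56614325 0.19866113] -0.1320049343979015
stage [0.52153476 0.20458412]
```

```bash
cat > bev.py <<'E'
from h import *
def bev(p,c,yaw,z,half=(.13,.09),res=.0005):
    e=np.array([np.cos(yaw),np.sin(yaw)]);f=np.array([-e[1],e[0]])
    xs=np.arange(-half[0],half[0],res);ys=np.arange(-half[1],half[1],res)
    A,B=np.meshgrid(xs,ys,indexing='ij'); P=np.stack([c[0]+A*e[0]+B*f[0],c[1]+A*e[1]+B*f[1],np.full_like(A,z)],-1)
    uv=proj(p,P.reshape(-1,3)).reshape(A.shape+(2,)).astype(np.float32)
    return cv2.remap(p["img"],uv[...,0],uv[...,1],cv2.INTER_LINEAR),xs,ys
def edges(p,c,yaw,z=.012):
    for it in range(3):
        I,xs,ys=bev(p,c,yaw,z); g=cv2.GaussianBlur(I.min(-1).astype(np.float32),(5,5),0)
        pts=[]
        X=np.arange(-.1,.105,.004);S={}
        for sgn in (1,-1):
            L=[]
            for x in X:
                r=g[int(round((x+.13)/.0005))]; s=(ys*sgn>.054)&(ys*sgn<.076)
                yy=ys[s]; dv=-np.gradient(r[s])*sgn; k=np.argmax(dv)
                if dv[k]>4: L.append((x,yy[k]))
            L=np.array(L); 
            w_=np.ones(len(L),bool)
            for _ in range(4):
                po=np.polyfit(L[w_,0],L[w_,1],1); r=np.polyval(po,L[:,0])-L[:,1]; w_=abs(r)<max(.0012,2*np.median(abs(r)))
            S[sgn]=po; print(sgn,w_.sum(),len(L),po.round(4),L[w_,0].min(),L[w_,0].max())
        L=[]
        for y in np.arange(-.055,.056,.004):
            r=g[:,int(round((y+.09)/.0005))]; s=(xs<-.095)&(xs>-.125); dv=np.gradient(r[s]);L.append((y,xs[s][np.argmax(dv)]))
        L=np.array(L);pb=np.polyfit(L[:,0],L[:,1],1); back=np.median(L[:,1])
        e=np.array([np.cos(yaw),np.sin(yaw)]);f=np.array([-e[1],e[0]])
        sl=(S[1][0]+S[-1][0])/2;mid=(S[1][1]+S[-1][1])/2
        c=c+f*mid+e*(back+.11);yaw+=np.arctan(sl);print(c.round(4),yaw.round(4),"back slope",pb[0].round(4),"width",S[1][1]-S[-1][1])
    return c,yaw
E
python3 - <<'E'
from bev import *
p=vision.capture("wrist"); c,y=edges(p,np.array([.566,.1985]),-.14)
for z in (.012,):
    I,xs,ys=bev(p,c,y,z); cv2.line(I,(180,0),(180,519),(0,0,255),1); cv2.line(I,(124,0),(124,519),(0,255,0),1);cv2.line(I,(236,0),(236,519),(0,255,0),1); cv2.line(I,(0,300),(359,300),(255,0,0),1); cv2.imwrite("pics/bev1.png",I)
p=vision.capture("top"); edges(p,np.array([.566,.1985]),-.14)
E
```

```text
1 52 52 [-0.0038  0.0639] -0.1 0.10400000000000018
-1 47 51 [-0.0051 -0.0653] -0.1 0.10000000000000017
[0.5644 0.198 ] -0.1445 back slope 0.0045 width 0.12926700729627466
1 52 52 [0.0009 0.0646] -0.1 0.10400000000000018
-1 49 51 [-0.0002 -0.0647] -0.1 0.10000000000000017
[0.5644 0.198 ] -0.1441 back slope -0.0015 width 0.12932633728583548
1 52 52 [-0.0003  0.0648] -0.1 0.10400000000000018
-1 49 51 [-0.0007 -0.0647] -0.1 0.10000000000000017
[0.5644 0.198 ] -0.1446 back slope -0.0024 width 0.12941222592051982
1 31 37 [-0.0066  0.0635] -0.04799999999999996 0.10400000000000018
-1 41 48 [-0.0017 -0.0677] -0.1 0.10400000000000018
[0.5669 0.1962] -0.1442 back slope 0.0292 width 0.1311530827735174
1 36 38 [-0.0003  0.0653] -0.05199999999999996 0.10400000000000018
-1 45 49 [ 0.0018 -0.0653] -0.1 0.10400000000000018
[0.5669 0.1962] -0.1434 back slope 0.0326 width 0.13061542118566455
1 34 38 [-0.0001  0.0653] -0.05199999999999996 0.10000000000000017
-1 39 50 [ 0.0015 -0.0656] -0.1 0.10400000000000018
[0.5669 0.1961] -0.1427 back slope 0.0524 width 0.13088667404840196
```

View pics/bev1.png

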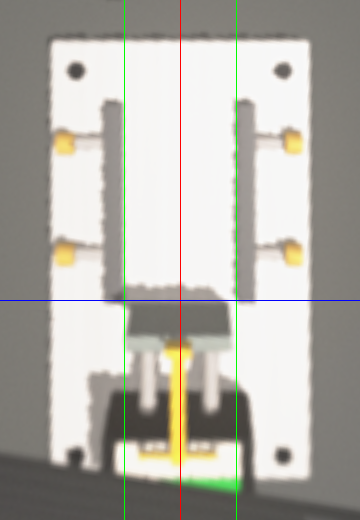

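Emit:
{"fn": "send_rows", "kwargs": {
  "steps": [
    [-30,-31,3,0,0,0],
    [-30,-31,3,0,0,0],
    [-30,-31,3,0,0,0],
    [-30,-31,3,0,0,0],
    [-30,-31,3,0,0,0],
    [-30,-31,3,0,0,0],
    [-30,-31,3,0,0,0],
    [-30,-31,3,0,0,0]
  ]
}}

```text
time: 3.45
position: [0.6198, -0.0969, 0.2807]
tcp_rot: [0.15, 0.989, 0.0, -0.0]
ft_force: [0.3, 0.2, -0.8]
opening: 0.0883
```

Emit:
{"fn": "send_rows", "kwargs": {
  "steps": [
    [0,0,0,0,0,-0.137],
    [0,0,0,0,0,-0.137],
    [0,0,0,0,0,-0.137],
    [0,0,0,0,0,-0.137],
    [0,0,0,0,0,-0.137],
    [0,0,0,0,0,-0.137],
    [0,0,0,0,0,0]
  ]
}}

```text
time: 4.32
position: [0.6192, -0.0962, 0.2809]
tcp_rot: [-0.257, 0.967, 0.0, -0.0]
ft_force: [-0.2, 0.3, -0.3]
opening: 0.0877
```

```bash
cat > val.py <<'E'
from bev import *
def look(name,c,yaw,z=.066):
    o=sensors.get_obs(); Rm=R.from_quat(o["tcp_rot"]).as_matrix(); print("t",o["time"],"pos",np.round(o["position"],4),"ytool deg",np.degrees(np.arctan2(Rm[1,1],Rm[0,1])).round(2),"zax",Rm[:,2].round(4),"j",np.round(o["joint_positions"],2))
    p=vision.capture("wrist"); cv2.imwrite(f"pics/{name}.png",p["img"]); W=cloud(p)
    for t in ["valve_center","valve_spigot"]:
        for d in spotter.landmark_of(p,t)[:2]:
            q=w(p,d["point"]); print(t,round(d["confidence"],2),q.round(4),proj(p,q)[0].round(0))
    m=(abs(W[...,2]-z)<.008)&(np.hypot(W[...,0]-c[0],W[...,1]-c[1])<.045); q=W[m]
    if len(q)>20: print("top",len(q),np.median(q[:,2]).round(4),cv2.minAreaRect((q[:,:2]*1000).astype(np.float32)))
    I,_,_=bev(p,np.array(c),yaw,z,(.06,.06),.0002); cv2.imwrite(f"pics/{name}_bev.png",I)
    return p
E
python3 - <<'E'
from val import *
look("w2",(.5675,-.132),np.radians(29.7))
E
```

```text
t 4.325 pos [ 0.6192 -0.0962  0.2809] ytool deg 119.74 zax [-5.e-04  8.e-04 -1.e+00] j [-0.07  0.43  0.21  1.53 -0.09  1.19  2.25]
valve_center 0.72 [0.663  0.047  0.0281] [331. 233.]
valve_center 0.67 [ 0.5651 -0.1355  0.0349] [251. 102.]
valve_spigot 0.96 [0.6172 0.0092 0.0262] [326. 192.]
valve_spigot 0.69 [ 0.517  -0.1558  0.0337] [256.  58.]
top 1475 0.0644 ((565.7044677734375, -131.3050537109375), (43.66834259033203, 43.802284240722656), 27.8067569732666)
```

View pics/w2.png

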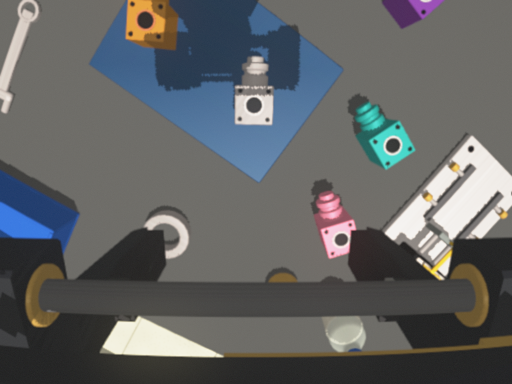

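View pics/w2_bev.png

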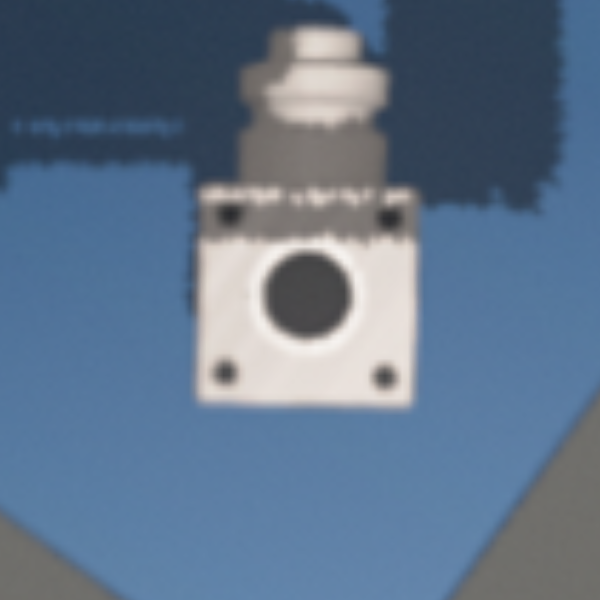

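Emit:
{"fn": "send_rows", "kwargs": {
  "steps": [
    [0,0,0,0,0,0.025],
    [21,-2,0,0,0,0],
    [21,-2,0,0,0,0],
    [21,-2,0,0,0,0],
    [0,0,40,0,0,0],
    [0,0,40,0,0,0],
    [0,0,40,0,0,0],
    [0,0,30,0,0,0],
    [0,0,20,0,0,0],
    [0,0,0,0,0,0]
  ]
}}

```text
time: 5.72
position: [0.5654, -0.1325, 0.1099]
tcp_rot: [-0.244, 0.97, 0.001, -0.001]
ft_force: [1.2, -0.1, 0.0]
opening: 0.0878
```

```bash
python3 - <<'E'
from val import *
look("w3",(.5665,-.1313),np.radians(28.3))
E
```

```text
t 5.725 pos [ 0.5654 -0.1325  0.1099] ytool deg 118.19 zax [-3.e-03  3.e-04 -1.e+00] j [ 0.01  0.55  0.19  1.81 -0.14  0.8   2.33]
valve_center 0.9 [ 0.3587 -0.0264  0.0271] [504.  23.]
valve_center 0.74 [ 0.5655 -0.1348  0.0335] [255. 189.]
valve_spigot 0.76 [0.6172 0.0086 0.0244] [366. 306.]
valve_spigot 0.75 [ 0.5184 -0.1562  0.0315] [259. 122.]
top 3846 0.0644 ((565.74365234375, -131.35784912109375), (44.27632141113281, 44.12724304199219), 28.27151870727539)
```

View pics/w3.png

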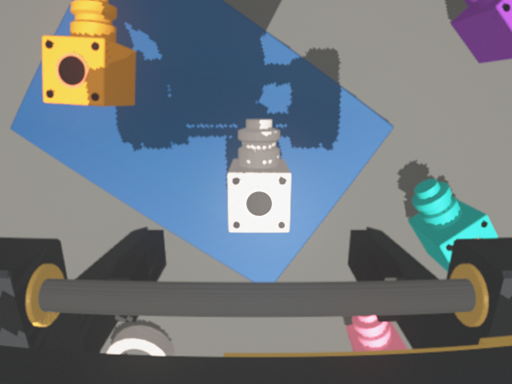

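The block sits midway between the fingers: its bore is at pixel (259,203), with the fingers at about 165 and 350. The depth yaw is 28.3°, which matches the tool. Descending and closing.

Emit:
{"fn": "send_rows", "kwargs": {
  "steps": [
    [-1,1,20,0,0,0],
    [0,0,20,0,0,0],
    [0,0,20,0,0,0],
    [0,0,15,0,0,0],
    [0,0,10,0,0,0],
    [0,0,0,0,0,0],
    [0,0,0,0,0,0]
  ]
}}

```text
time: 6.75
position: [0.5674, -0.1316, 0.0268]
tcp_rot: [-0.244, 0.97, -0.0, 0.0]
ft_force: [0.5, -0.8, 0.8]
opening: 0.0882
```

Emit:
{"fn": "send_rows", "kwargs": {
  "steps": [
    [0,0,0,0,0,0],
    [0,0,0,0,0,0],
    [0,0,0,0,0,0],
    [0,0,0,0,0,0],
    [0,0,0,0,0,0],
    [0,0,0,0,0,0],
    [0,0,0,0,0,0],
    [0,0,0,0,0,0]
  ],
  "fingers": 0
}}

```text
time: 7.75
position: [0.5667, -0.1309, 0.0262]
tcp_rot: [-0.244, 0.97, 0.0, -0.0]
ft_force: [-1.8, 2.7, 3.1]
opening: 0.0434
```

```bash
python3 - <<'E'
from val import *
look("w4",(.5665,-.1313),np.radians(28.3))
E
```

```text
t 7.75 pos [ 0.5667 -0.1309  0.0262] ytool deg 118.28 zax [-5.e-04  6.e-04 -1.e+00] j [ 0.03  0.67  0.16  1.84 -0.17  0.64  2.36]
valve_spigot 0.74 [ 0.5007 -0.0101  0.0305] [493. 224.]
valve_spigot 0.59 [ 0.5134 -0.1565  0.0364] [264. 119.]
top 8659 0.0647 ((563.0331420898438, -133.6995849609375), (37.90120315551758, 71.76519012451172), 28.5594539642334)
```

View pics/w4.png

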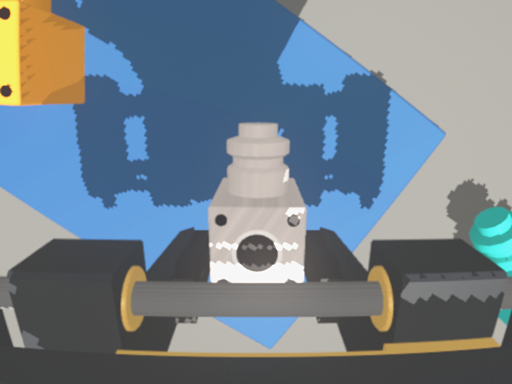

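Emit:
{"fn": "send_rows", "kwargs": {
  "steps": [
    [0,0,-20,0,0,0],
    [0,0,-40,0,0,0],
    [0,0,-40,0,0,0],
    [0,0,-30,0,0,0],
    [0,0,0,0,0,0]
  ]
}}

```text
time: 8.52
position: [0.5687, -0.1327, 0.1589]
tcp_rot: [-0.244, 0.97, -0.001, 0.003]
ft_force: [0.3, -0.2, -6.8]
opening: 0.0435
```

Emit:
{"fn": "send_rows", "kwargs": {
  "steps": [
    [-7,18,0,0,0,0],
    [-14,36,0,0,0,0],
    [-14,36,0,0,0,0],
    [-14,36,0,0,0,0],
    [-14,36,0,0,0,0],
    [-14,36,0,0,0,0],
    [-14,36,0,0,0,0],
    [-14,36,0,0,0,0],
    [-14,36,0,0,0,0],
    [-6,10,0,0,0,0]
  ]
}}

```text
time: 9.78
position: [0.5245, 0.2103, 0.1543]
tcp_rot: [-0.247, 0.969, 0.001, -0.002]
ft_force: [-0.2, -0.5, -6.9]
opening: 0.0435
```

Emit:
{"fn": "send_rows", "kwargs": {
  "steps": [
    [0,0,0,0,0,0.1],
    [0,0,0,0,0,0.1],
    [0,0,0,0,0,0.1],
    [0,0,0,0,0,0.1],
    [0,0,0,0,0,0.1],
    [0,0,0,0,0,0.1],
    [0,0,0,0,0,0.038],
    [0,0,0,0,0,0],
    [0,0,0,0,0,0]
  ]
}}

```text
time: 10.9
position: [0.5272, 0.206, 0.156]
tcp_rot: [0.072, 0.997, -0.0, -0.0]
ft_force: [0.6, -0.6, -6.0]
opening: 0.0434
```

```bash
python3 - <<'E'
from val import *
p=look("w5",(.522,.2034),-.144,.2)
p=vision.capture("scene"); cv2.imwrite("pics/s5.png",p["img"])
E
```

```text
t 10.9 pos [0.5272 0.206  0.156 ] ytool deg 81.77 zax [-4.e-04 -3.e-04 -1.e+00] j [-0.67  0.46  0.28  1.82 -0.16  0.88  1.12]
valve_center 0.69 [0.5272 0.0397 0.0248] [ 91. 198.]
valve_spigot 0.67 [0.4707 0.2136 0.1637] [257. 122.]
valve_spigot 0.64 [ 0.5021 -0.0099  0.0305] [ 35. 182.]
top 8699 0.1945 ((523.1343994140625, 205.6781768798828), (72.8115463256836, 38.02962875366211), 81.50801086425781)
```

View pics/w5.png

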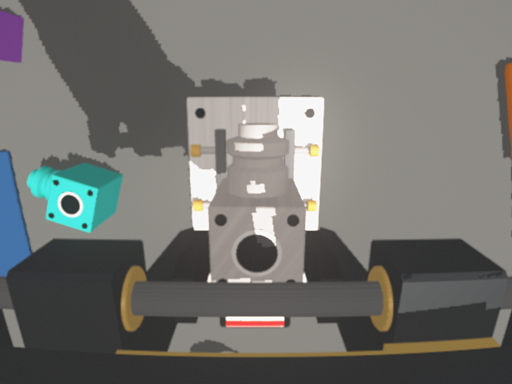

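View pics/s5.png

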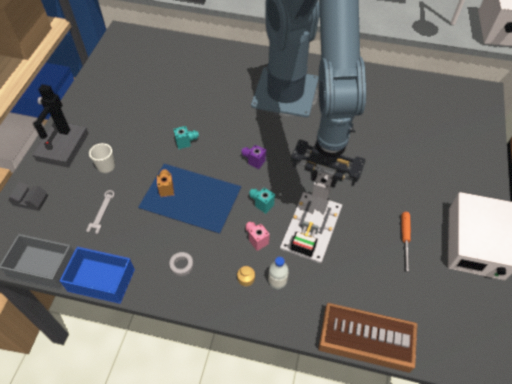

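```bash
python3 - <<'E'
from bev import *
import bev as b
p=vision.capture("wrist")
c=np.array([.565,.1977]);yaw=-.144
for z in (.012,.019):
    I,xs,ys=bev(p,c,yaw,z)
    cv2.imwrite(f"pics/b5_{int(z*1000)}.png",cv2.resize(I[0:240],None,fx=2,fy=2))
I,xs,ys=bev(p,c,yaw,.012); g=cv2.GaussianBlur(I.min(-1).astype(np.float32),(5,5),0)
for sgn in (1,-1):
    L=[]
    for x in np.arange(-.106,-.04,.003):
        r=g[int(round((x+.13)/.0005))]; s=(ys*sgn>.054)&(ys*sgn<.076); dv=-np.gradient(r[s])*sgn;L.append((x,ys[s][np.argmax(dv)]))
    L=np.array(L); print(sgn,np.round(L[:,1]*1000,1).tolist())
L=[]
for y in np.arange(-.055,.056,.005):
    r=g[:,int(round((y+.09)/.0005))]; s=(xs<-.095)&(xs>-.125); L.append(xs[s][np.argmax(np.gradient(r[s]))])
print(np.round(np.array(L)*1000,1).tolist())
E
```

```text
1 [65.0, 65.0, 65.0, 65.0, 64.5, 64.5, 65.0, 65.0, 65.0, 65.0, 64.5, 64.5, 65.0, 65.0, 65.0, 64.5, 64.5, 64.5, 65.0, 65.0, 64.5, 65.0]
-1 [-64.0, -64.0, -64.0, -64.0, -64.0, -64.0, -64.0, -64.5, -64.5, -64.5, -64.0, -64.0, -64.0, -64.5, -64.5, -64.5, -64.5, -64.5, -63.5, -64.5, -64.5, -64.5]
[-110.0, -110.0, -110.0, -110.0, -110.0, -110.0, -110.0, -110.0, -110.0, -110.0, -110.0, -110.0, -110.0, -110.0, -110.0, -110.0, -110.0, -110.0, -110.0, -110.0, -110.0, -110.0, -110.0]
```

View pics/b5_12.png

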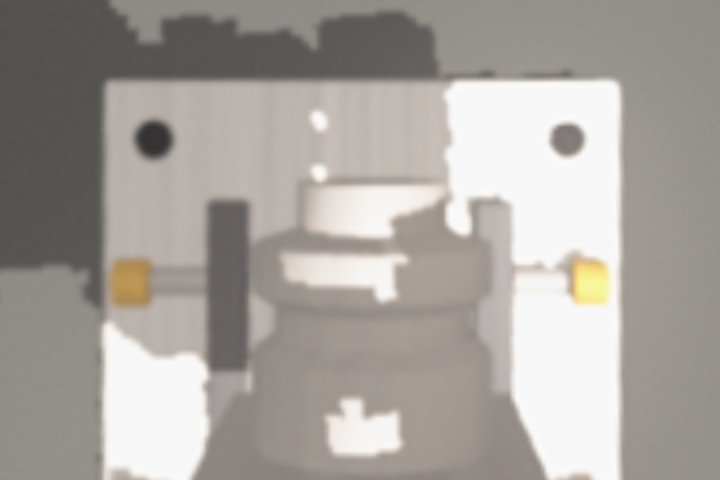

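Emit:
{"fn": "send_rows", "kwargs": {
  "steps": [
    [5,-3,10,0,0,0],
    [0,0,30,0,0,0],
    [0,0,30,0,0,0],
    [0,0,25,0,0,0],
    [0,0,15,0,0,0],
    [0,0,0,0,0,0],
    [0,0,0,0,0,0]
  ]
}}

```text
time: 12.02
position: [0.5228, 0.2041, 0.047]
tcp_rot: [0.072, 0.997, 0.0, 0.001]
ft_force: [0.6, 0.8, -6.8]
opening: 0.0432
```

```bash
cat > fx.py <<'E'
from val import *
C=np.array([.5653,.1977]);Y=-.144
def st():
    o=sensors.get_obs();e=np.array([np.cos(Y),np.sin(Y)]);f=np.array([-e[1],e[0]]);d=np.array(o["position"])[:2]-C
    Rm=R.from_quat(o["tcp_rot"]).as_matrix(); F=np.array(o["ft_force"])
    print("t",o["time"],"a,b,z mm",(np.r_[d@e,d@f,o["position"][2]]*1000).round(1),"yaw err deg",(np.degrees(np.arctan2(Rm[1,1],Rm[0,1])-Y)-90).round(2),"Fx,Fy,Fz",(F[:2]@e).round(1),(F[:2]@f).round(1),F[2].round(1),"tilt",Rm[:2,2].round(4),o["opening"])
E
python3 - <<'E'
from fx import *
st()
for n in("wrist","scene"):
    p=vision.capture(n); cv2.imwrite(f"pics/{n}6.png",p["img"] if n=="wrist" else cv2.resize(p["img"][120:280,240:400],None,fx=4,fy=4,interpolation=cv2.INTER_CUBIC))
E
```

```text
t 12.025 a,b,z mm [-43.    0.2  47. ] yaw err deg -0.05 Fx,Fy,Fz 0.5 0.9 -6.8 tilt [0.0015 0.0006] 0.04322423073501413
```

View pics/wrist6.png

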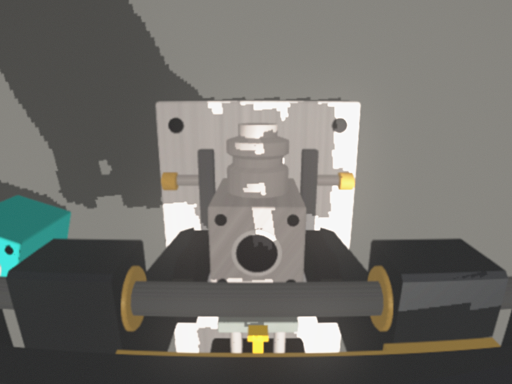

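View pics/scene6.png

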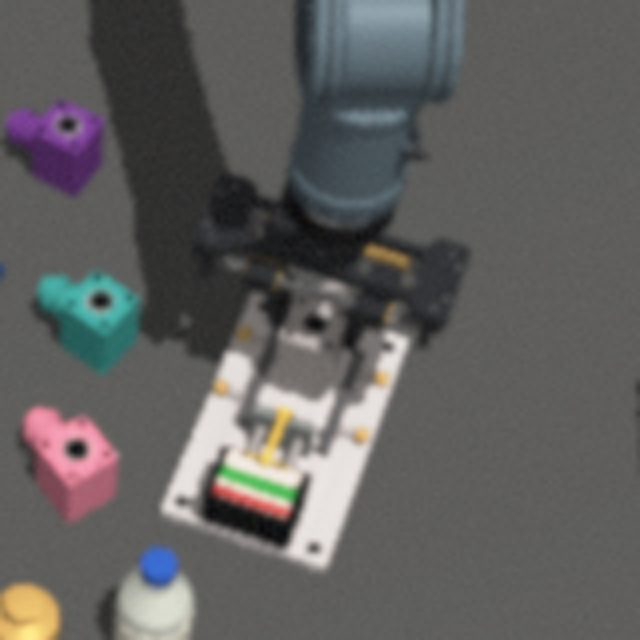

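Centred: the stops' inner edges are at columns 214 and 302, and the spigot axis is at 257. Lowering to contact.

Emit:
{"fn": "send_rows", "kwargs": {
  "steps": [
    [0,0,6,0,0,0],
    [0,0,5,0,0,0],
    [0,0,2,0,0,0],
    [0,0,0,0,0,0],
    [0,0,0,0,0,0]
  ]
}}

```text
time: 12.75
position: [0.5221, 0.2039, 0.0333]
tcp_rot: [0.072, 0.997, 0.0, 0.0]
ft_force: [0.6, -0.1, -7.8]
opening: 0.0435
```

```bash
python3 -c "
from fx import *
st()"
```

```text
t 12.75 a,b,z mm [-43.6  -0.1  33.3] yaw err deg -0.05 Fx,Fy,Fz 0.6 -0.0 -7.8 tilt [0.0002 0.0001] 0.04346825942845879
```

Emit:
{"fn": "send_rows", "kwargs": {
  "steps": [
    [0,0,0.7,0,0,0],
    [0,0,0,0,0,0],
    [0,0,0,0,0,0]
  ]
}}

```text
time: 13.12
position: [0.522, 0.2038, 0.0326]
tcp_rot: [0.072, 0.997, 0.0, 0.0]
ft_force: [-0.2, 0.3, -6.0]
opening: 0.0432
```

Emit:
{"fn": "send_rows", "kwargs": {
  "steps": [
    [0,0,0.5,0,0,0],
    [0,0,0,0,0,0],
    [0,0,0,0,0,0]
  ]
}}

```text
time: 13.5
position: [0.5223, 0.2039, 0.0322]
tcp_rot: [0.072, 0.997, 0.0, 0.0]
ft_force: [-0.1, -0.5, -4.0]
opening: 0.0435
```

Emit:
{"fn": "send_rows", "kwargs": {
  "steps": [
    [0,0,0.4,0,0,0],
    [0,0,0,0,0,0],
    [0,0,0,0,0,0]
  ]
}}

```text
time: 13.88
position: [0.5225, 0.204, 0.0321]
tcp_rot: [0.072, 0.997, 0.0, 0.0]
ft_force: [-0.4, 0.1, 3.7]
opening: 0.0433
```

Emit:
{"fn": "send_rows", "kwargs": {
  "steps": [
    [0,0,0,0,0,0],
    [0,0,0,0,0,0],
    [0,0,0,0,0,0],
    [0,0,0,0,0,0]
  ],
  "fingers": 0.75
}}

```text
time: 14.38
position: [0.522, 0.2038, 0.0315]
tcp_rot: [0.072, 0.997, -0.0, -0.0]
ft_force: [0.5, -0.1, -0.2]
opening: 0.0659
```

```bash
python3 - <<'E'
from fx import *
st()
for n in("wrist","scene"):
    p=vision.capture(n); cv2.imwrite(f"pics/{n}7.png",p["img"] if n=="wrist" else cv2.resize(p["img"][160:280,250:370],None,fx=5,fy=5,interpolation=cv2.INTER_CUBIC))
    for t in ["valve_center","fence_face"]:
        for d in spotter.landmark_of(p,t)[:5]:
            q=w(p,d["point"]); 
            if q[1]>.12: e=np.array([np.cos(Y),np.sin(Y)]);f=np.array([-e[1],e[0]]); print(n,t,round(d["confidence"],2),((q[:2]-C)@e*1000).round(1),((q[:2]-C)@f*1000).round(1),q[2].round(4))
E
```

```text
t 14.375 a,b,z mm [-43.7  -0.2  31.5] yaw err deg -0.04 Fx,Fy,Fz 0.5 -0.0 -0.2 tilt [-0. -0.] 0.06589987707571895
wrist fence_face 0.86 11.9 2.6 0.0299
scene valve_center 0.74 -44.3 3.5 0.0389
scene fence_face 0.63 19.5 -1.6 0.0298
```

View pics/wrist7.png

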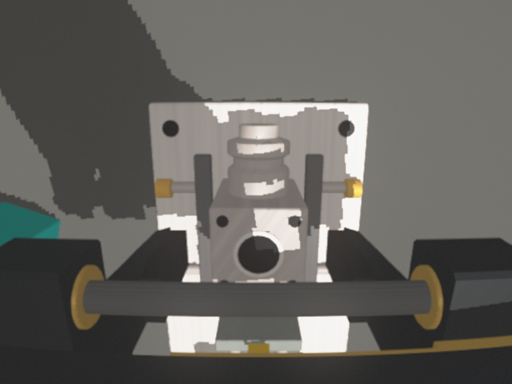

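View pics/scene7.png

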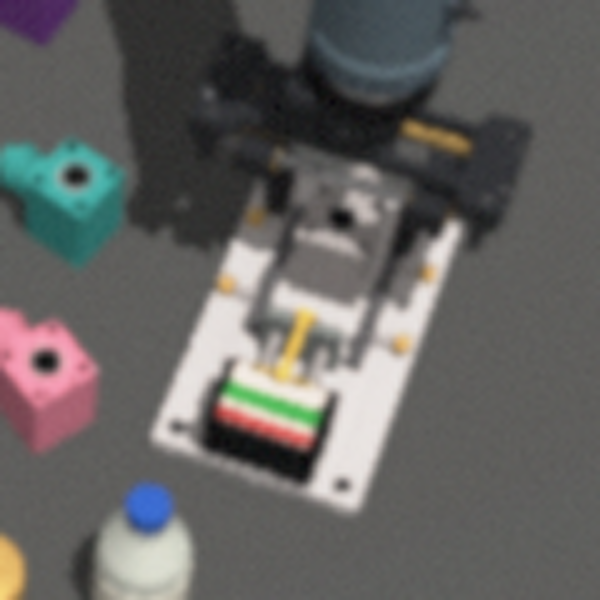

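Emit:
{"fn": "send_rows", "kwargs": {
  "steps": [
    [0,0,0,0,0,0],
    [0,0,0,0,0,0],
    [0,0,0,0,0,0],
    [0,0,0,0,0,0],
    [0,0,0,0,0,0],
    [0,0,0,0,0,0]
  ],
  "fingers": 0
}}

```text
time: 15.42
position: [0.5221, 0.2041, 0.0317]
tcp_rot: [0.072, 0.997, 0.0, 0.0]
ft_force: [0.2, 1.4, 0.6]
opening: 0.0437
```

Emit:
{"fn": "send_rows", "kwargs": {
  "steps": [
    [-3,0,0,0,0,0],
    [-4,0,0,0,0,0],
    [-4,0,0,0,0,0],
    [-4,0,0,0,0,0],
    [-4,0,0,0,0,0],
    [-4,0,0,0,0,0],
    [-4,0,0,0,0,0],
    [-4,0,0,0,0,0],
    [-4,0,0,0,0,0],
    [0,0,0,0,0,0]
  ]
}}

```text
time: 16.68
position: [0.5559, 0.1993, 0.0318]
tcp_rot: [0.072, 0.997, 0.0, -0.001]
ft_force: [-3.0, 3.3, 6.9]
opening: 0.0435
```

```bash
python3 -c "
from fx import *
st()"
```

```text
t 16.675 a,b,z mm [-9.5  0.3 31.8] yaw err deg -0.03 Fx,Fy,Fz -3.5 2.8 6.9 tilt [-0.0016  0.0006] 0.04347704000126285
```

Emit:
{"fn": "send_rows", "kwargs": {
  "steps": [
    [-3,0,0,0,0,0],
    [-3,0,0,0,0,0],
    [-3,0,0,0,0,0],
    [-3,0,0,0,0,0],
    [-2,0,0,0,0,0],
    [-2,0,0,0,0,0],
    [0,0,0,0,0,0],
    [0,0,0,0,0,0]
  ]
}}

```text
time: 17.68
position: [0.5728, 0.1961, 0.0316]
tcp_rot: [0.072, 0.997, -0.0, 0.0]
ft_force: [-2.8, -0.8, -2.2]
opening: 0.0438
```

```bash
python3 -c "
from fx import *
st()"
```

```text
t 17.675 a,b,z mm [ 7.6 -0.5 31.6] yaw err deg -0.06 Fx,Fy,Fz -2.6 -1.2 -2.2 tilt [ 0.0005 -0.0004] 0.04376271387500221
```

Emit:
{"fn": "send_rows", "kwargs": {
  "steps": [
    [-2,0,0,0,0,0],
    [-2,0,0,0,0,0],
    [-2,0,0,0,0,0],
    [-1.5,0,0,0,0,0],
    [-1,0,0,0,0,0],
    [0,0,0,0,0,0],
    [0,0,0,0,0,0],
    [0,0,0,0,0,0]
  ]
}}

```text
time: 18.68
position: [0.5802, 0.1953, 0.0315]
tcp_rot: [0.072, 0.997, -0.0, -0.001]
ft_force: [-4.9, -0.9, -1.3]
opening: 0.0437
```

```bash
python3 - <<'E'
from fx import *
for i in range(3):
    st(); p=vision.capture("scene")
cv2.imwrite("pics/s8.png",cv2.resize(p["img"][180:270,270:360],None,fx=6,fy=6,interpolation=cv2.INTER_CUBIC))
p=vision.capture("wrist"); cv2.imwrite("pics/w8.png",p["img"])
p=vision.capture("top"); cv2.imwrite("pics/t8.png",cv2.resize(p["img"][145:240,150:245],None,fx=6,fy=6,interpolation=cv2.INTER_CUBIC))
E
```

```text
t 18.675 a,b,z mm [15.1 -0.3 31.5] yaw err deg -0.03 Fx,Fy,Fz -4.7 -1.6 -1.3 tilt [-0.0013 -0.0001] 0.0437369276671433
t 18.725 a,b,z mm [15.1 -0.2 31.5] yaw err deg -0.03 Fx,Fy,Fz -4.9 -2.1 -0.5 tilt [-0.0014 -0.0001] 0.04344330146250101
t 18.775 a,b,z mm [15.1 -0.2 31.5] yaw err deg -0.03 Fx,Fy,Fz -4.9 -1.1 -0.1 tilt [-0.0014 -0.0001] 0.04339587920479931
```

View pics/s8.png

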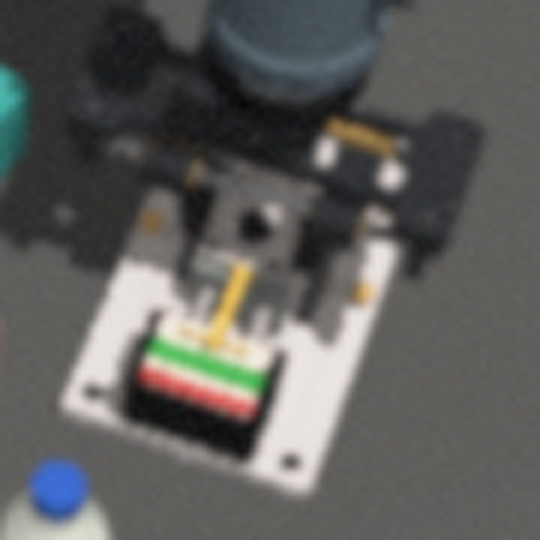

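View pics/w8.png

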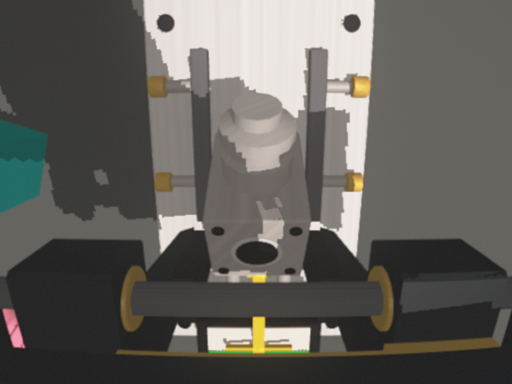

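View pics/t8.png

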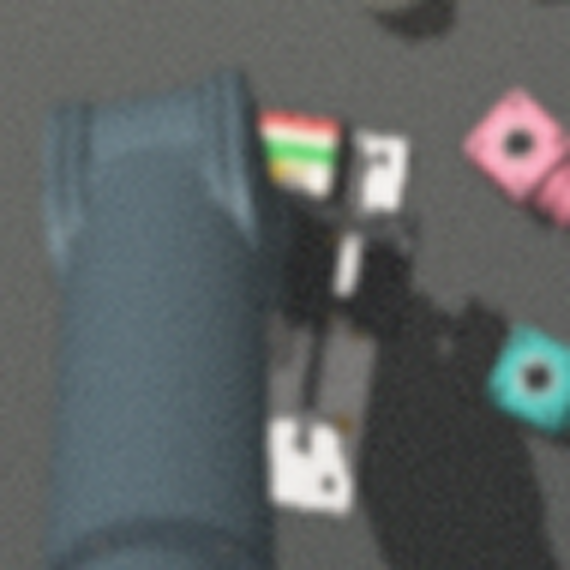

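The wrist view suggests the block has pitched in the grip: the top face at rows 220–275 looks foreshortened and the spigot looks higher. I'll measure that before going on.

```bash
cat > tilt.py <<'E'
from fx import *
def tilt(name=None):
    p=vision.capture("wrist"); W=cloud(p)
    if name: cv2.imwrite(f"pics/{name}.png",p["img"])
    e=np.array([np.cos(Y),np.sin(Y)]);f=np.array([-e[1],e[0]])
    o=sensors.get_obs(); t=np.array(o["position"])
    d=W-t; A=d[...,:2]@e*1000;B=d[...,:2]@f*1000;Z=W[...,2]*1000-12
    for lo in range(-90,28,6):
        s=(abs(B)<9 if lo<-24 else (abs(B)>13)&(abs(B)<18))&(A>=lo)&(A<lo+6)&(Z>5)&(Z<100)
        if s.sum()>5: print(lo+3,"zmed %.1f z90 %.1f"%(np.median(Z[s]),np.percentile(Z[s],90)),s.sum())
    s=(abs(B)<19)&(A>-22)&(A<20)&(Z>52)&(np.hypot(A,B)>12)&np.isfinite(Z)
    M=np.c_[A[s],B[s],np.ones(s.sum())]; k=np.linalg.lstsq(M,Z[s],rcond=None)[0]; r=Z[s]-M@k
    s2=abs(r)<2; k=np.linalg.lstsq(M[s2],Z[s][s2],rcond=None)[0]; print("top plane slope x,y,z0",k.round(4),s2.sum())
    return p
E
python3 -c "
from tilt import *
tilt()"
```

```text
-69 zmed 60.7 z90 63.3 453
-63 zmed 68.1 z90 71.7 749
-57 zmed 69.5 z90 71.4 740
-51 zmed 71.8 z90 73.2 767
-45 zmed 65.7 z90 71.3 547
-39 zmed 64.7 z90 66.0 607
-33 zmed 61.9 z90 63.7 493
-27 zmed 62.8 z90 66.4 804
-21 zmed 70.5 z90 71.7 421
-15 zmed 69.6 z90 70.9 241
-9 zmed 64.9 z90 66.5 224
-3 zmed 61.2 z90 62.9 197
3 zmed 57.6 z90 59.1 173
9 zmed 54.1 z90 55.5 183
15 zmed 52.0 z90 53.1 70
top plane slope x,y,z0 [-7.76300e-01  9.00000e-04  5.95829e+01] 122
```

The block is pitched about 30°, with the spigot end up. It pivoted in the pads because I pushed high against bottom friction. I'll back off, level it, and regrip lower.

Emit:
{"fn": "send_rows", "kwargs": {
  "steps": [
    [3,0,0,0,0,0],
    [5,0,0,0,0,0],
    [5,0,0,0,0,0],
    [5,0,0,0,0,0],
    [5,0,0,0,0,0],
    [5,0,0,0,0,0],
    [5,0,0,0,0,0],
    [5,0,0,0,0,0],
    [5,0,0,0,0,0],
    [0,0,0,0,0,0]
  ]
}}

```text
time: 20.23
position: [0.537, 0.2014, 0.0311]
tcp_rot: [0.072, 0.997, -0.0, -0.001]
ft_force: [-0.1, 0.3, -3.9]
opening: 0.0433
```

```bash
python3 -c "
from tilt import *
st();tilt('w9')"
```

```text
t 20.225 a,b,z mm [-28.5  -0.4  31.1] yaw err deg -0.02 Fx,Fy,Fz -0.2 0.3 -3.9 tilt [-0.002  -0.0005] 0.04328433562697914
-63 zmed 39.4 z90 43.6 182
-57 zmed 43.0 z90 44.3 533
-51 zmed 48.1 z90 49.5 563
-45 zmed 46.2 z90 49.1 472
-39 zmed 46.1 z90 48.2 537
-33 zmed 47.2 z90 48.2 483
-27 zmed 50.7 z90 60.7 873
-21 zmed 61.6 z90 62.5 324
-15 zmed 61.0 z90 61.9 267
-9 zmed 60.3 z90 61.0 280
-3 zmed 59.9 z90 60.6 258
3 zmed 59.3 z90 60.0 247
9 zmed 59.0 z90 59.8 253
15 zmed 59.0 z90 59.8 61
top plane slope x,y,z0 [-4.94200e-01  1.70000e-03  6.08807e+01] 137
```

View pics/w9.png

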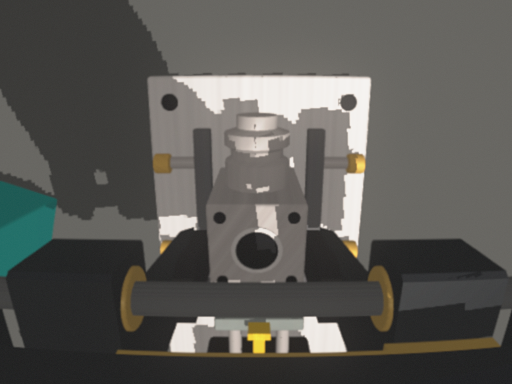

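Dragging back levelled it to about 4°. I'll open partly so it settles flat, lower to grip nearer the fence-force height with the tips still above the stops and screw shafts, and regrip.

Emit:
{"fn": "send_rows", "kwargs": {
  "steps": [
    [0,0,0,0,0,0],
    [0,0,0,0,0,0],
    [0,0,0,0,0,0],
    [0,0,0,0,0,0]
  ],
  "fingers": 0.62
}}

```text
time: 20.78
position: [0.5384, 0.2015, 0.0317]
tcp_rot: [0.072, 0.997, 0.0, 0.0]
ft_force: [-0.1, 1.0, 1.1]
opening: 0.0547
```

```bash
python3 - <<'E'
from tilt import *
st();p=tilt('w10')
W=cloud(p);e=np.array([np.cos(Y),np.sin(Y)]);f=np.array([-e[1],e[0]])
d=W[...,:2]-C;A=d@e*1000;B=d@f*1000;Z=W[...,2]*1000-12
for s in(1,-1):
  for a0 in(-59,-4):
    for b0,b1 in((36,50),(52,62)):
        m=(abs(A-a0)<6)&(B*s>b0)&(B*s<b1)&np.isfinite(Z)
        if m.sum()>5: print(s,a0,b0,m.sum(),np.percentile(Z[m],[50,90,98]).round(1))
m=(abs(A+70)<6)&(abs(abs(B)-45)<8); print("plate z",np.nanmedian(Z[m])); m=(abs(A+70)<6)&(abs(abs(B)-31)<2); print("stop",np.nanpercentile(Z[m],[50,90]))
E
```

```text
t 20.775 a,b,z mm [-27.2  -0.1  31.7] yaw err deg -0.05 Fx,Fy,Fz -0.2 1.0 1.1 tilt [0.0001 0.0001] 0.0547088656877463
-63 zmed 37.0 z90 38.4 393
-57 zmed 41.8 z90 43.9 534
-51 zmed 42.2 z90 44.1 475
-45 zmed 40.9 z90 43.6 519
-39 zmed 43.2 z90 44.3 478
-33 zmed 44.9 z90 57.7 806
-27 zmed 58.2 z90 58.9 559
-21 zmed 58.4 z90 59.2 280
-15 zmed 58.3 z90 59.0 296
-9 zmed 58.3 z90 59.1 272
-3 zmed 58.3 z90 59.0 267
3 zmed 58.4 z90 59.2 271
9 zmed 58.7 z90 59.4 220
top plane slope x,y,z0 [-2.66600e-01 -2.40000e-03  5.85507e+01] 139
1 -59 36 4619 [137.6 139.8 140.4]
1 -59 52 1004 [127.8 139.  139.9]
-1 -59 36 4754 [137.3 139.8 140.3]
-1 -59 52 1648 [132.2 139.6 140.2]
-1 -4 36 32 [5.3 6.  6.2]
plate z -1.6472623774797146
stop [5.18022462 5.96554249]
```

View pics/w10.png

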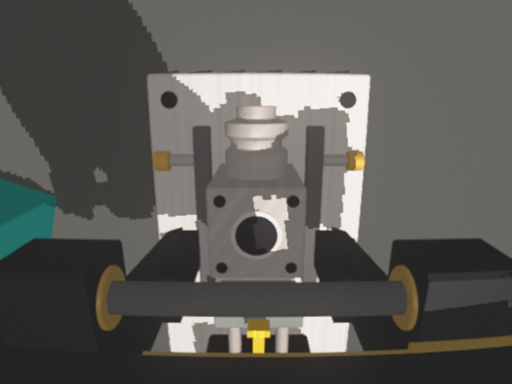

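Emit:
{"fn": "send_rows", "kwargs": {
  "steps": [
    [4,0,0,0,0,0],
    [5,0,0,0,0,0],
    [0,0,3,0,0,0],
    [0,0,3,0,0,0],
    [0,0,2.5,0,0,0],
    [0,0,0,0,0,0],
    [0,0,0,0,0,0]
  ]
}}

```text
time: 21.7
position: [0.5296, 0.2027, 0.0232]
tcp_rot: [0.072, 0.997, 0.0, 0.0]
ft_force: [0.5, 0.4, -0.2]
opening: 0.0547
```

```bash
python3 -c "
from tilt import *
st();tilt('w11')"
```

```text
t 21.7 a,b,z mm [-36.1  -0.1  23.2] yaw err deg -0.05 Fx,Fy,Fz 0.5 0.4 -0.2 tilt [0.0001 0.    ] 0.05468455230461255
-57 zmed 36.3 z90 38.1 285
-51 zmed 37.8 z90 42.3 592
-45 zmed 43.1 z90 44.3 528
-39 zmed 40.4 z90 41.9 473
-33 zmed 42.8 z90 44.1 577
-27 zmed 43.2 z90 44.3 494
-21 zmed 51.9 z90 58.7 708
-15 zmed 58.7 z90 59.6 307
-9 zmed 58.3 z90 59.1 305
-3 zmed 58.3 z90 59.1 303
3 zmed 58.3 z90 59.0 279
9 zmed 58.1 z90 58.9 152
top plane slope x,y,z0 [-3.91700e-01  7.00000e-04  5.77757e+01] 147
```

View pics/w11.png

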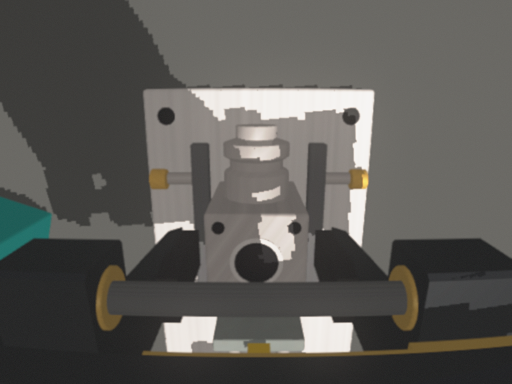

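Emit:
{"fn": "send_rows", "kwargs": {
  "steps": [
    [0,0,0.5,0,0,0],
    [0,0,0,0,0,0],
    [0,0,0,0,0,0],
    [0,0,0,0,0,0],
    [0,0,0,0,0,0]
  ],
  "fingers": 0
}}

```text
time: 22.38
position: [0.5295, 0.2027, 0.0227]
tcp_rot: [0.072, 0.997, -0.0, 0.0]
ft_force: [0.4, -0.6, -0.0]
opening: 0.0435
```

Emit:
{"fn": "send_rows", "kwargs": {
  "steps": [
    [-2,0,0,0,0,0],
    [-3,0,0,0,0,0],
    [-3,0,0,0,0,0],
    [-3,0,0,0,0,0],
    [-3,0,0,0,0,0],
    [-3,0,0,0,0,0],
    [-3,0,0,0,0,0],
    [0,0,0,0,0,0]
  ]
}}

```text
time: 23.38
position: [0.5476, 0.2003, 0.0227]
tcp_rot: [0.072, 0.997, 0.0, -0.002]
ft_force: [-6.1, 0.3, 6.4]
opening: 0.0436
```

```bash
python3 -c "
from tilt import *
st();tilt('w12')"
```

```text
t 23.375 a,b,z mm [-17.9   0.1  22.7] yaw err deg -0.01 Fx,Fy,Fz -6.1 -0.6 6.4 tilt [-0.0032  0.0003] 0.04362539185577484
-57 zmed 36.6 z90 38.5 288
-51 zmed 38.2 z90 42.5 595
-45 zmed 43.5 z90 44.7 549
-39 zmed 40.8 z90 42.4 474
-33 zmed 43.0 z90 44.4 570
-27 zmed 43.4 z90 44.5 504
-21 zmed 51.4 z90 58.7 716
-15 zmed 58.9 z90 59.9 316
-9 zmed 58.4 z90 59.1 310
-3 zmed 58.5 z90 59.2 297
3 zmed 58.4 z90 59.0 290
9 zmed 58.2 z90 58.9 145
top plane slope x,y,z0 [-4.98500e-01 -3.00000e-04  5.74442e+01] 131
```

Still flat. Continuing to just past fence contact.

Emit:
{"fn": "send_rows", "kwargs": {
  "steps": [
    [-3,0,0,0,0,0],
    [-3,0,0,0,0,0],
    [-3,0,0,0,0,0],
    [-3,0,0,0,0,0],
    [-3,0,0,0,0,0],
    [-3,0,0,0,0,0],
    [-2,0,0,0,0,0],
    [0,0,0,0,0,0]
  ]
}}

```text
time: 24.42
position: [0.5679, 0.1976, 0.0237]
tcp_rot: [0.072, 0.997, 0.0, -0.001]
ft_force: [-7.0, -0.2, 15.9]
opening: 0.044
```

```bash
python3 -c "
from tilt import *
st();tilt('w13')"
```

```text
t 24.425 a,b,z mm [ 2.6  0.2 23.7] yaw err deg -0.02 Fx,Fy,Fz -6.9 -1.2 15.9 tilt [-0.0025  0.0007] 0.04395762539743982
-69 zmed 42.2 z90 43.0 43
-63 zmed 52.9 z90 58.5 690
-57 zmed 57.4 z90 58.8 714
-51 zmed 61.0 z90 62.3 728
-45 zmed 57.0 z90 61.0 573
-39 zmed 56.7 z90 58.1 660
-33 zmed 55.8 z90 57.2 556
-27 zmed 57.3 z90 62.6 893
-21 zmed 67.3 z90 68.3 446
-15 zmed 66.7 z90 67.7 305
-9 zmed 64.1 z90 65.1 276
-3 zmed 62.3 z90 63.2 253
3 zmed 60.3 z90 61.3 237
9 zmed 58.6 z90 59.2 149
top plane slope x,y,z0 [-6.60000e-01  1.00000e-03  6.06826e+01] 136
```

It tilted again during the slide, so plate friction under the downward load is turning it in the pads. I'll back off and settle it flat again, then slide with the gripper carrying most of the weight so there is little normal force on the plate.

Emit:
{"fn": "send_rows", "kwargs": {
  "steps": [
    [3,0,0,0,0,0],
    [5,0,0,0,0,0],
    [5,0,0,0,0,0],
    [5,0,0,0,0,0],
    [5,0,0,0,0,0],
    [5,0,0,0,0,0],
    [4,0,0,0,0,0],
    [0,0,0,0,0,0]
  ]
}}

```text
time: 25.48
position: [0.5364, 0.2017, 0.0225]
tcp_rot: [0.072, 0.997, -0.0, -0.001]
ft_force: [1.3, 0.5, 0.1]
opening: 0.0434
```

```bash
python3 -c "
from tilt import *
st();tilt('w14')"
```

```text
t 25.475 a,b,z mm [-29.2  -0.2  22.5] yaw err deg -0.02 Fx,Fy,Fz 1.2 0.7 0.1 tilt [-0.0015 -0.0002] 0.043362881905513
-63 zmed 40.3 z90 44.8 228
-57 zmed 44.2 z90 45.8 584
-51 zmed 49.1 z90 50.8 665
-45 zmed 47.6 z90 50.2 520
-39 zmed 47.0 z90 49.1 607
-33 zmed 48.1 z90 49.2 541
-27 zmed 51.2 z90 60.4 998
-21 zmed 62.3 z90 63.1 362
-15 zmed 61.5 z90 62.5 301
-9 zmed 60.8 z90 61.5 305
-3 zmed 60.1 z90 61.0 289
3 zmed 59.5 z90 60.2 275
9 zmed 58.9 z90 59.6 117
top plane slope x,y,z0 [-4.43900e-01 -3.00000e-04  5.90422e+01] 138
```

Emit:
{"fn": "send_rows", "kwargs": {
  "steps": [
    [0,0,0,0,0,0],
    [0,0,0,0,0,0],
    [0,0,0,0,0,0]
  ],
  "fingers": 0.62
}}

```text
time: 25.9
position: [0.5371, 0.2016, 0.0226]
tcp_rot: [0.072, 0.997, -0.0, -0.0]
ft_force: [-0.3, -0.5, 0.4]
opening: 0.0549
```

```bash
python3 -c "
from tilt import *
st();tilt('w15')"
```

```text
t 25.9 a,b,z mm [-28.5  -0.1  22.6] yaw err deg -0.04 Fx,Fy,Fz -0.3 -0.5 0.4 tilt [-0.0005 -0.    ] 0.05491057055420642
-63 zmed 36.9 z90 38.3 468
-57 zmed 42.2 z90 44.0 606
-51 zmed 42.1 z90 43.9 527
-45 zmed 41.2 z90 43.6 591
-39 zmed 43.2 z90 44.5 532
-33 zmed 46.2 z90 57.9 931
-27 zmed 58.2 z90 59.1 619
-21 zmed 58.4 z90 59.1 317
-15 zmed 58.2 z90 59.0 327
-9 zmed 58.3 z90 59.0 308
-3 zmed 58.3 z90 59.1 292
3 zmed 58.5 z90 59.4 315
9 zmed 58.8 z90 59.5 120
top plane slope x,y,z0 [-3.65100e-01  4.80000e-03  5.75765e+01] 150
```

Emit:
{"fn": "send_rows", "kwargs": {
  "steps": [
    [4,0,0,0,0,0],
    [4,0,0,0,0,0],
    [4,0,0.7,0,0,0],
    [0,0,0,0,0,0]
  ]
}}

```text
time: 26.45
position: [0.5249, 0.2035, 0.0219]
tcp_rot: [0.072, 0.997, -0.0, -0.0]
ft_force: [0.5, 0.2, -0.3]
opening: 0.0546
```

Emit:
{"fn": "send_rows", "kwargs": {
  "steps": [
    [0,0,0,0,0,0],
    [0,0,0,0,0,0],
    [0,0,0,0,0,0],
    [0,0,0,0,0,0],
    [0,0,-0.5,0,0,0],
    [0,0,0,0,0,0]
  ],
  "fingers": 0
}}

```text
time: 27.2
position: [0.5251, 0.2032, 0.022]
tcp_rot: [0.072, 0.997, -0.0, -0.0]
ft_force: [0.9, 0.1, -5.2]
opening: 0.0438
```

Emit:
{"fn": "send_rows", "kwargs": {
  "steps": [
    [-2,0,0,0,0,0],
    [-3,0,0,0,0,0],
    [-3,0,0,0,0,0],
    [-3,0,0,0,0,0],
    [-3,0,0,0,0,0],
    [-3,0,0,0,0,0],
    [-3,0,0,0,0,0]
  ]
}}

```text
time: 28.08
position: [0.5455, 0.2004, 0.0224]
tcp_rot: [0.072, 0.997, -0.0, 0.0]
ft_force: [-0.4, 0.2, -6.6]
opening: 0.0441
```

```bash
python3 -c "
from tilt import *
st();tilt('w16')"
```

```text
t 28.075 a,b,z mm [-20.   -0.2  22.4] yaw err deg -0.04 Fx,Fy,Fz -0.4 0.2 -6.6 tilt [ 0. -0.] 0.04405330317501237
-57 zmed 31.1 z90 37.8 144
-51 zmed 37.3 z90 38.8 543
-45 zmed 43.0 z90 44.6 614
-39 zmed 41.6 z90 44.0 464
-33 zmed 42.2 z90 44.2 570
-27 zmed 43.6 z90 44.8 509
-21 zmed 47.7 z90 58.6 664
-15 zmed 59.1 z90 60.0 341
-9 zmed 58.7 z90 59.5 295
-3 zmed 58.7 z90 59.4 296
3 zmed 58.7 z90 59.3 290
9 zmed 58.6 z90 59.2 98
top plane slope x,y,z0 [-2.85500e-01 -1.10000e-03  5.79001e+01] 169
```

Emit:
{"fn": "send_rows", "kwargs": {
  "steps": [
    [-2,0,0.2,0,0,0],
    [-3,0,0,0,0,0],
    [-3,0,0,0,0,0],
    [-3,0,0,0,0,0],
    [-2,0,0,0,0,0],
    [0,0,0,0,0,0]
  ]
}}

```text
time: 28.88
position: [0.5583, 0.1985, 0.0222]
tcp_rot: [0.072, 0.997, -0.0, 0.0]
ft_force: [0.9, -0.2, -6.7]
opening: 0.0435
```

```bash
python3 -c "
from tilt import *
st();tilt('w17')"
```

```text
t 28.875 a,b,z mm [-7.  -0.2 22.2] yaw err deg -0.05 Fx,Fy,Fz 0.9 -0.0 -6.7 tilt [ 0.0001 -0.    ] 0.04354479256818674
-51 zmed 36.6 z90 38.3 598
-45 zmed 42.3 z90 44.2 633
-39 zmed 42.1 z90 44.1 468
-33 zmed 41.4 z90 43.8 573
-27 zmed 43.5 z90 44.6 512
-21 zmed 45.6 z90 58.0 639
-15 zmed 59.0 z90 59.9 340
-9 zmed 58.6 z90 59.4 296
-3 zmed 58.4 z90 59.2 292
3 zmed 58.5 z90 59.1 295
9 zmed 58.3 z90 59.0 133
top plane slope x,y,z0 [-4.32300e-01  4.00000e-04  5.74823e+01] 112
```

Emit:
{"fn": "send_rows", "kwargs": {
  "steps": [
    [-2,0,0.2,0,0,0],
    [-2,0,0,0,0,0],
    [-2,0,0,0,0,0],
    [-2,0,0,0,0,0],
    [-2,0,0,0,0,0],
    [0,0,0,0,0,0]
  ]
}}

```text
time: 29.68
position: [0.5669, 0.1973, 0.0221]
tcp_rot: [0.072, 0.997, -0.0, -0.001]
ft_force: [-6.8, 1.0, 0.2]
opening: 0.0433
```

```bash
python3 -c "
from tilt import *
st();tilt('w18')"
```

```text
t 29.675 a,b,z mm [ 1.6 -0.1 22.1] yaw err deg -0.03 Fx,Fy,Fz -6.9 -0.0 0.2 tilt [-0.0023  0.0001] 0.04327863511598185
-57 zmed 30.7 z90 36.4 12
-51 zmed 36.6 z90 38.4 601
-45 zmed 42.5 z90 44.3 635
-39 zmed 42.0 z90 44.1 473
-33 zmed 41.6 z90 43.9 573
-27 zmed 43.3 z90 44.5 507
-21 zmed 46.1 z90 57.9 635
-15 zmed 58.9 z90 59.7 340
-9 zmed 58.5 z90 59.2 298
-3 zmed 58.4 z90 59.2 285
3 zmed 58.4 z90 59.0 289
9 zmed 58.3 z90 59.0 133
top plane slope x,y,z0 [-5.16800e-01 -9.00000e-04  5.69984e+01] 121
```

Emit:
{"fn": "send_rows", "kwargs": {
  "steps": [
    [0,0,-0.4,0,0,0],
    [-2,0,0,0,0,0],
    [-2,0,0,0,0,0],
    [-2,0,0,0,0,0],
    [0,0,0,0,0,0]
  ]
}}

```text
time: 30.35
position: [0.572, 0.1966, 0.0221]
tcp_rot: [0.072, 0.997, -0.0, -0.002]
ft_force: [-8.3, -0.6, -0.8]
opening: 0.0438
```

```bash
python3 -c "
from tilt import *
st();tilt('w19')"
```

```text
t 30.35 a,b,z mm [ 6.8 -0.1 22.1] yaw err deg -0.02 Fx,Fy,Fz -8.2 -1.8 -0.8 tilt [-0.0039 -0.    ] 0.04379782079497651
-51 zmed 36.8 z90 38.6 607
-45 zmed 42.7 z90 44.4 626
-39 zmed 41.9 z90 44.2 480
-33 zmed 41.7 z90 44.1 576
-27 zmed 43.4 z90 44.5 510
-21 zmed 45.9 z90 58.0 638
-15 zmed 58.9 z90 59.8 343
-9 zmed 58.5 z90 59.3 294
-3 zmed 58.4 z90 59.1 294
3 zmed 58.4 z90 59.1 296
9 zmed 58.2 z90 58.9 135
top plane slope x,y,z0 [-4.46300e-01 -3.40000e-03  5.72432e+01] 115
```

Emit:
{"fn": "send_rows", "kwargs": {
  "steps": [
    [0,0,-0.4,0,0,0],
    [-2,0,0,0,0,0],
    [-2,0,0,0,0,0],
    [0,0,0,0,0,0]
  ]
}}

```text
time: 30.9
position: [0.5751, 0.1962, 0.0222]
tcp_rot: [0.072, 0.997, -0.0, -0.003]
ft_force: [-9.5, 1.0, -1.0]
opening: 0.0435
```

```bash
python3 -c "
from tilt import *
st();tilt('w20')"
```

```text
t 30.9 a,b,z mm [ 9.9 -0.1 22.2] yaw err deg -0.0 Fx,Fy,Fz -9.6 -0.4 -1.0 tilt [-0.0054 -0.0001] 0.04353218803995219
-57 zmed 25.9 z90 32.0 9
-51 zmed 37.0 z90 38.7 609
-45 zmed 42.7 z90 44.6 626
-39 zmed 42.4 z90 44.3 471
-33 zmed 41.7 z90 44.1 583
-27 zmed 43.6 z90 44.7 497
-21 zmed 46.0 z90 58.2 636
-15 zmed 58.9 z90 59.9 339
-9 zmed 58.5 z90 59.3 301
-3 zmed 58.5 z90 59.2 297
3 zmed 58.4 z90 59.2 290
9 zmed 58.3 z90 59.0 140
top plane slope x,y,z0 [-0.7272  0.     56.3578] 104
```

Emit:
{"fn": "send_rows", "kwargs": {
  "steps": [
    [0,0,-0.3,0,-0.004,0],
    [-2,0,0,0,0,0],
    [-2,0,0,0,0,0],
    [0,0,0,0,0,0],
    [0,0,0,0,0,0]
  ]
}}

```text
time: 31.58
position: [0.5782, 0.1957, 0.0222]
tcp_rot: [0.072, 0.997, -0.001, -0.001]
ft_force: [-10.8, 1.2, -1.0]
opening: 0.0438
```

```bash
python3 -c "
from tilt import *
st();p=tilt('w21')
p=vision.capture('scene');cv2.imwrite('pics/s21.png',cv2.resize(p['img'][190:270,270:350],None,fx=7,fy=7,interpolation=cv2.INTER_CUBIC))"
```

```text
t 31.575 a,b,z mm [13.  -0.2 22.2] yaw err deg 0.01 Fx,Fy,Fz -10.8 -0.3 -1.0 tilt [-0.003  -0.0008] 0.043833084690044655
-57 zmed 26.0 z90 36.6 72
-51 zmed 37.2 z90 38.6 557
-45 zmed 42.7 z90 44.5 635
-39 zmed 42.0 z90 44.4 471
-33 zmed 41.7 z90 44.2 577
-27 zmed 43.5 z90 44.6 504
-21 zmed 45.8 z90 58.1 637
-15 zmed 59.0 z90 60.0 338
-9 zmed 58.5 z90 59.4 307
-3 zmed 58.5 z90 59.3 292
3 zmed 58.5 z90 59.1 283
9 zmed 58.2 z90 59.0 140
top plane slope x,y,z0 [-4.7630e-01  3.2000e-03  5.7219e+01] 127
```

View pics/s21.png

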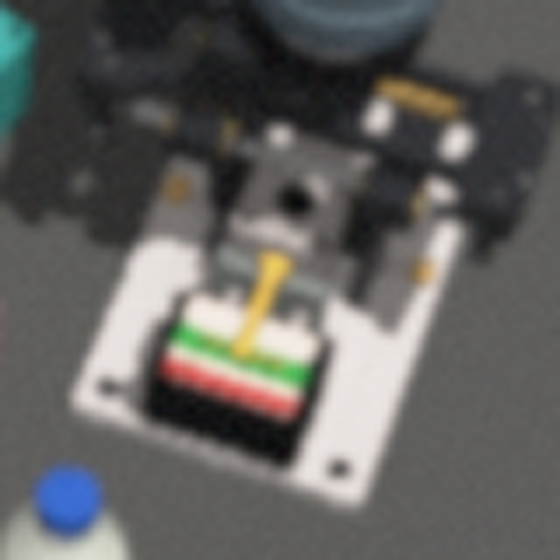

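View pics/w21.png

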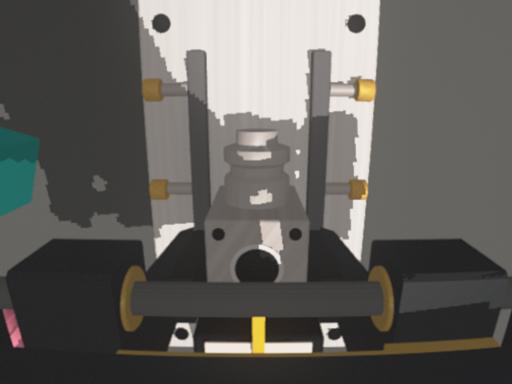

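The pointer tip (241,352) is inside the green band, which spans about rows 343–368 at that column. The block's top is level. I'll check that it holds steady, then hand in.

Emit:
{"fn": "send_rows", "kwargs": {
  "steps": [
    [0,0,0,0,0,0],
    [0,0,0,0,0,0],
    [0,0,0,0,0,0],
    [0,0,0,0,0,0],
    [0,0,0,0,0,0],
    [0,0,0,0,0,0]
  ]
}}

```text
time: 32.42
position: [0.5782, 0.1957, 0.0221]
tcp_rot: [0.072, 0.997, -0.001, -0.001]
ft_force: [-10.3, 1.2, -1.7]
opening: 0.0436
```

```bash
python3 -c "
from tilt import *
st();p=tilt('w22')
p=vision.capture('scene');cv2.imwrite('pics/s22.png',cv2.resize(p['img'][215:255,280:325],None,fx=14,fy=14,interpolation=cv2.INTER_CUBIC));cv2.imwrite('pics/s22full.png',p['img'])
e=np.array([np.cos(Y),np.sin(Y)]);f=np.array([-e[1],e[0]])
pts=[[*(C+x*e+y*f),.057] for x in (.064,) for y in(0,)]
for d in spotter.landmark_of(p,'fence_face')[:2]:
    q=w(p,d['point']);print('fence',d['confidence'],((q[:2]-C)@e*1000).round(1),q[2])
"
```

```text
t 32.425 a,b,z mm [13.  -0.2 22.1] yaw err deg 0.01 Fx,Fy,Fz -10.4 -0.3 -1.7 tilt [-0.003  -0.0008] 0.04361810847228715
-57 zmed 26.2 z90 33.6 78
-51 zmed 37.2 z90 38.7 556
-45 zmed 42.8 z90 44.5 634
-39 zmed 42.1 z90 44.2 474
-33 zmed 41.7 z90 44.1 574
-27 zmed 43.4 z90 44.5 498
-21 zmed 46.2 z90 58.0 638
-15 zmed 58.9 z90 59.9 350
-9 zmed 58.5 z90 59.3 301
-3 zmed 58.4 z90 59.2 300
3 zmed 58.4 z90 59.2 284
9 zmed 58.2 z90 58.9 137
top plane slope x,y,z0 [-3.68200e-01 -4.10000e-03  5.75639e+01] 134
fence 0.49 37.1 0.0340872067793625
fence 0.29 208.5 0.06711337370528803
```

View pics/s22.png

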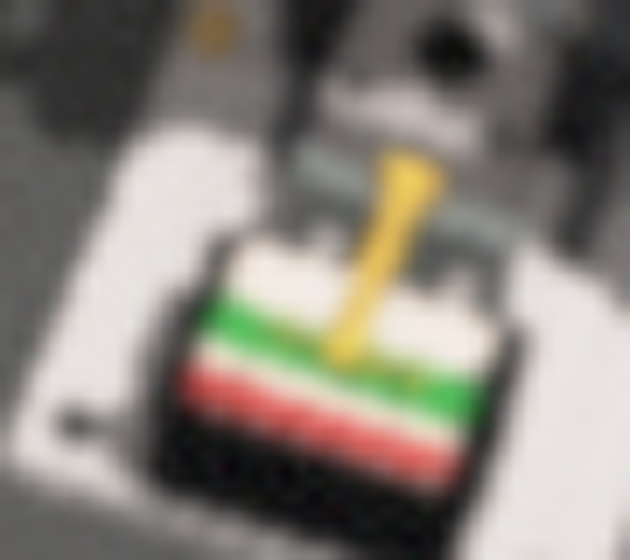

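View pics/s22full.png

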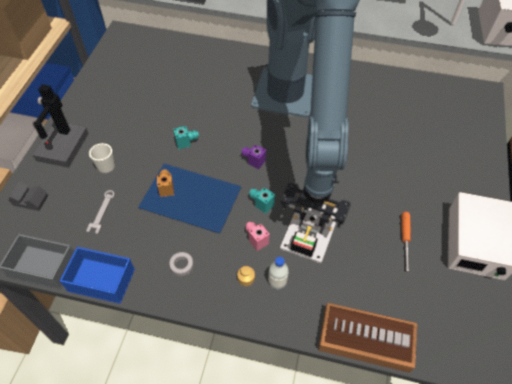

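```bash
python3 -c "
from cell import arm
print(arm.finish_job())"
```

```text
the job is handed in; nothing more can be done
None
```

The steel valve body is on the stage plate, flat and centred between the side stops with its spigot pointing away from the fence. It is held pressed against the fence with the pointer near the middle of the green zone. I handed the job in at about 32.5 s.

**How it went:** I set the body down flat and clear of the fence, then slid it forward. On the first two pushes it pitched in the grip, by about 30° and then about 17°, with the spigot end up. The first pushed it well into the fence, though still short of green; the second reached it by about 9 mm at most. Each time I backed off clear of the fence, opened so it settled flat, and regripped. I took the last grip lower and slid with the gripper carrying most of the weight, so for part of the way it may have been a few tenths of a millimetre off the plate. It stayed flat to the end.

**Last checks:**
- **Pointer:** it stands inside the green band, and the fence is pushed back about 17 mm (8.5 N).
- **Flatness and centring:** the top face matches the free-standing reading to about 0.3 mm. The body is about 0.2 mm off the middle line, with a yaw error under 0.1°.
- **Steadiness:** the TCP did not move over the last 0.75 s.
- **Bystanders:** none appear to have been moved in the last scene view.

**Disagreements:**
- **Wrist force:** it reads about 10.4 N along the push against the 8.5 N at the fence. I put the difference down to friction on the plate.
- **Fixture position:** the wrist and top cameras differed by about 2.5 mm on where the fixture stands. I used an average and confirmed the centring from the stops in the wrist view.
- **Top-plane fit:** my fit gave meaningless slopes because few pixels were visible, so I judged flatness from the height readings along the block instead.

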